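# Set the scanning turntable to speed four and start it

## Robot

A 6-joint arm with a two-finger parallel gripper is mounted at the origin on the work surface. World frame = base frame: x ahead of the robot, y to its left, z up, the work surface at z = 0. Lengths are in m, angles in rad, forces in N, time in s.
With the tool pointing down it reaches from about 0.3 to 0.75 m from the base axis. Payload 8.5 kg.
Tool frame: the origin (TCP) lies at the very end of the fingers, on their centre line; the grasp point (between the pads) lies ctrl.grip_point_offset behind it (ctrl.grip_point_offset is the distance from the TCP to the grasp point, in m); z points along the fingers, y is the line along which they close (so a half turn about z gives the same grasp; the last joint's range is limited). The gripper opens to 85 mm and grips with 20 to 120 N. Pads are 22 mm wide; open, the fingers measure 114 mm over their backs; the gripper's body (76 mm by 85 mm) begins 54 mm behind the grasp point. The pads swing forward as they close: fully open they stand 13 mm farther back than shut.
Start: joints at [1.094, 0.381, 1.297, -0, 1.464, -0.215], TCP at [0.142, 0.531, 0.231] pointing down, gripper open.
Joint ranges: [-3.11, 3.11], [-0.89, 2.33], [0.22, 2.48], [-1.42, 4.56], [0.17, 2.85], [-2.88, 2.88]. Speed limits (rad/s): [2.39, 2.39, 3.14, 3.14, 3.14, 3.14].

## Interface

Orientations are given as a unit quaternion [w, x, y, z].
In Python, from cell import ctrl, read_camera, camera_model gives the robot as it stands.
- The arm moves only by the shell command python3 -m handwheel 'ROWS' [OPENING] [FORCE]. ROWS is JSON, a list that holds one entry, the list of rows, each a list of 4 numbers: the shift along the tool's x, y, z in cm, then the turn about the tool's z in degrees. In form: [[[dx, dy, dz, twist], ...]]. A call has exactly 5 rows; each row is the pose to reach, as a shift and turn from the pose commanded when the call began, along the tool's axes at that moment; what a row does not reach only later rows make up. A row lasts 1/10 s, in which the tool goes at most 50 mm and 8.59 degrees, less where a joint would pass 70% of its speed; a pose out of reach is approached as far as the arm can. A call with a gripper value outside its range is refused whole. OPENING is the gripper command: -1 is shut, 1 is fully open, values between are in proportion, set as the call begins (- or left out, the last holds). The fingers move at their own pace and stop on an object; FORCE is the grip in N (left out, the last holds). Time passes only in rows, so rows that repeat a pose let the fingers close, or fill a call up. It gives the time, the measured TCP pose, the force, the opening and the grip force at its end, in the units of the state.
- ctrl.state(): the state, without advancing time (a new reading comes with each control period).
- read_camera(name): name is "scene" or "top"; returns (picture, depth): 480x640x3 uint8, red, green, blue; 480x640 float32, m along the optical axis (not along the pixel's ray), 0 where there is no reading.
- camera_model(name): a dict with "intrinsics" (3x3 intrinsics, pixels), "T" (4x4, takes a point from camera to world coordinates). Camera axes: x right, y down, z forward; pixel columns grow to the right and rows downward; lengths in m; the calibration is good to about 2 mm. A picture is of the moment at which its call begins. camera_model takes no time and is no camera call.
- ctrl.job_done(): hands the job in; it is judged then, once.
The state is a dict: "time_s": time; "q": joint angles; "qvel": joint speeds; "joint_efforts": joint torques, N m; "ee_pos": TCP position; "ee_rot": TCP orientation; "force": force on the tool from outside, world axes, zero at the start; "ft_torque": the same for the moment, N m; "grip_width": opening from 0.0 (shut) to 1.0 (fully open); "grasp_force": force on a finger pad.
Only numpy, scipy, OpenCV 4.12 (cv2) and the standard library are available. Lean on these libraries where they do the work, as an engineer would, in place of code of your own. Each camera call takes 0.05 s, during which the arm holds its last target. There are 200 camera calls.

## Task

On the scanning turntable's control deck, push the handle of the pointer selector round clockwise with a fingertip, counting the clicks, until it rests in the click of speed four: the fourth dot after the bar that marks off. Only then press the round start button right down and let it come up again. Do not grip or force the handle, do not press the square stop button, and leave the part on the platter and the things standing around where they are.

Things in the scene. Friction and masses are not known exactly. Their poses are not given: they have to be found in the camera images.
- turntable: Scanning turntable, fixed to the bench: black housing with a flat control deck at its -y end and a round platter at its +y end. Origin under the deck's middle, on the bench; z up. Deck: bare aluminium plate, 220 mm (x) by 190 mm (y), centred on the origin, top at z = 50 mm. In its frame the selector's axis is at x 35, y 0 mm, the start button at x -72, y -45 mm, the stop button at x -72, y +45 mm.
- platter_centre (a point): Centre of the top of the platter: aluminium disc of radius 110 mm, top 74 mm above the bench, at x 0, y 225 mm in the turntable's frame. The platter does not turn during this job.
- selector (a joint): Selector's angle, rad, growing clockwise from above; 0 = off. It clicks into a detent every 0.5236 rad: four is at 2.094, six (last) at 3.142; end stops 0.12 rad outside off and six. Starts at off, one or two. About 3 to 5 N near the bar's end moves it out of a click; past halfway between two clicks it snaps by itself into the next, away from the finger, and stays there.
- selector_handle: Black handle of the selector; turns with it. Origin on the axis at the deck's top, x along the bar to its nose, z up. Round skirt of radius 26 mm, top 6.5 mm above the deck; on it a finger bar 13 mm wide from 30 mm behind the axis to 30 mm ahead (nose narrows to 10 mm, white line on top), sides 6.5 to 24.5 mm above the deck. Nothing else stands on the deck within 80 mm of the axis.
- selector_axis (a point): Fixed point on the selector's axis, 24 mm above the deck (the bar's top). Flat black marks lie 43 mm round it: a bar for off towards the turntable's +y, then six dots, each a little bigger, every 30 degrees clockwise from above; dot three towards +x, dot six towards -y.
- selector_nose (a point): Point on the nose end of the selector's bar, 30 mm from the axis, 15.5 mm above the deck; it turns with the handle.
- speed_four_dot (a point): The dot for speed four, flat on the deck, 43 mm from the selector's axis; the nose points at it when the selector stands at speed four.
- start (a joint): Travel of the start button, m: 0 = up, 0.005 = right down. It springs back when let go; 2 N starts it moving, 5 N holds it right down.
- start_top (a point): Centre of the top of the start button: round grey cap, 32 mm across, standing 9 mm above the deck when up. It goes down with the button.
- stop (a joint): Travel of the stop button, m: 0 = up, 0.005 = right down. Same spring as the start button.
- stop_top (a point): Centre of the top of the stop button: square grey cap, 30 mm wide, standing 9 mm above the deck when up.
- part: Machined aluminium part standing loose on the platter, about 80 x 55 mm and 52 mm high, near the platter's middle. Origin at the centre of its underside.
- spray_can: Upright spray can, radius 33 mm, 188 mm tall, loose on the bench beside the control deck's -y end. Origin at the centre of its underside.
- mug: White mug, radius 40 mm, 95 mm tall, loose on the bench on the platter's far (+x) side. Origin at the centre of its underside.
- scanner: Grey handheld scanner lying loose on the bench on the control deck's far (+x) side, 69 mm (x) by 216 mm (y), 56 mm high. Origin at the centre of its underside.

How it is judged:
By the outcome, as a careful person would: the job done as asked, in the order asked, and still so for the second after the job is handed in, with the robot touching nothing.
It also fails if it takes over 61 s, if anything falls off the work surface, if the arm or the gripper's body presses on something with over 40 N, if the wrist force passes 120 N, or if a joint passes its speed limit or range.

## Working session

There is one attempt and no reset: what is moved stays moved. The work goes in short steps, Python scripts to look and compute and a shell command to move; the robot and the scene stay as the last step left them, time stands still between calls to the robot, and variables do not carry over. Pictures are saved under pics/ and viewed, at most 10 in all, crops included, and the job is handed in when it is done.

```bash
mkdir -p pics; ls; python3 - <<'E'
from cell import ctrl, read_camera, camera_model
import cv2, numpy as np
s=ctrl.state(); print(s['time_s'],s['ee_pos'],s['ee_rot'],s['grip_width'],ctrl.grip_point_offset)
for n in("scene","top"):
    p,d=read_camera(n); cv2.imwrite(f"pics/{n}0.png",p[:,:,::-1]); np.save(f"/tmp/{n}d.npy",d)
    m=camera_model(n); print(np.round(m["intrinsics"],1).tolist(),np.round(m["T"],3).tolist())
E
```

```text
pics
0.0 [0.14220107 0.53099835 0.23070256] [-2.52329937e-04  1.30513579e-01  9.91446251e-01 -6.88347745e-04] 1.0027598191120726 0.0187
[[598.8, 0.0, 329.0], [0.0, 598.8, 232.3], [0.0, 0.0, 1.0]] [[0.1, 0.817, -0.567, 1.289], [0.995, -0.073, 0.071, -0.12], [0.016, -0.571, -0.821, 1.012], [0.0, 0.0, 0.0, 1.0]]
[[461.8, 0.0, 321.2], [0.0, 461.8, 242.8], [0.0, 0.0, 1.0]] [[0.006, -0.997, 0.075, 0.539], [-1.0, -0.005, 0.014, -0.063], [-0.013, -0.076, -0.997, 1.074], [0.0, 0.0, 0.0, 1.0]]
```

View pics/scene0.png

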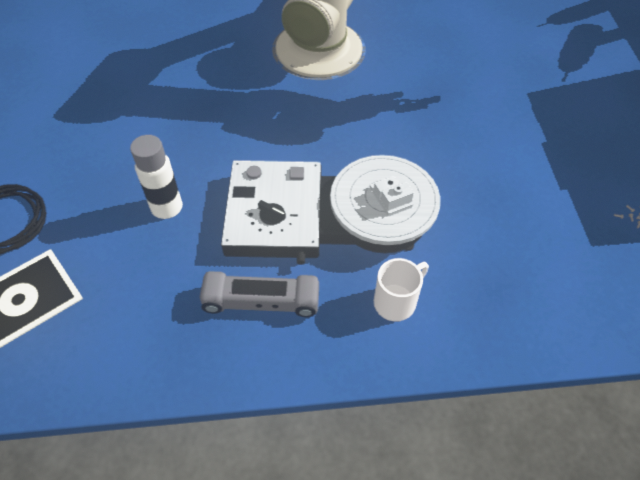

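View pics/top0.png

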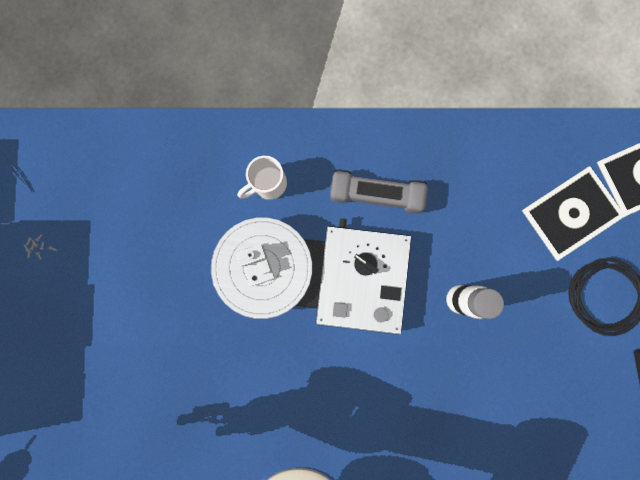

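The scene view shows the deck at about (223–320, 162–247) with the selector at (270,213). In the top view the selector is at (366,263), the off bar at (347,261), the round start button at (383,314) and the square stop button at (341,310). Next I'll measure the deck frame and the nose angle.

```bash
cat > h.py <<'E'
import cv2, numpy as np
from cell import ctrl, read_camera, camera_model
def ray(n,px,z):
    m=camera_model(n);K=np.array(m["intrinsics"]);T=np.array(m["T"])
    d=T[:3,:3]@np.linalg.inv(K)@np.array([px[0],px[1],1.]);o=T[:3,3]
    return o+d*(z-o[2])/d[2]
def pix(n,P):
    m=camera_model(n);K=np.array(m["intrinsics"]);T=np.linalg.inv(np.array(m["T"]))
    p=K@(T[:3,:3]@np.array(P)+T[:3,3]);return p[:2]/p[2]
E
python3 - <<'E'
from h import *
for n,(x0,y0,x1,y1) in {"top":(310,220,418,340),"scene":(215,155,325,255)}.items():
    im=cv2.imread(f"pics/{n}0.png")
    hsv=cv2.cvtColor(im,cv2.COLOR_BGR2HSV)
    mk=((hsv[...,2]>150)&(hsv[...,1]<60)).astype(np.uint8)
    r=np.zeros_like(mk);r[y0:y1,x0:x1]=mk[y0:y1,x0:x1]
    cs,_=cv2.findContours(r,cv2.RETR_EXTERNAL,cv2.CHAIN_APPROX_NONE)
    c=cv2.convexHull(max(cs,key=cv2.contourArea))
    w=np.array([ray(n,p[0],.05)[:2] for p in c],np.float32)*1000
    q=cv2.minAreaRect(w);print(n,q,np.round(cv2.boxPoints(q)).tolist())
im=cv2.imread("pics/top0.png")[222:338,310:420];a=cv2.resize(im,None,fx=5,fy=5,interpolation=cv2.INTER_CUBIC)
cv2.imwrite("pics/c1.png",a)
E
```

```text
top ((535.4853515625, -141.88833618164062), (186.70738220214844, 217.20578002929688), 83.60928344726562) [[417.0, -223.0], [633.0, -247.0], [654.0, -61.0], [438.0, -37.0]]
scene ((537.0321044921875, -142.19337463378906), (187.41673278808594, 217.77658081054688), 83.60718536376953) [[418.0, -223.0], [635.0, -247.0], [656.0, -61.0], [439.0, -37.0]]
```

View pics/c1.png

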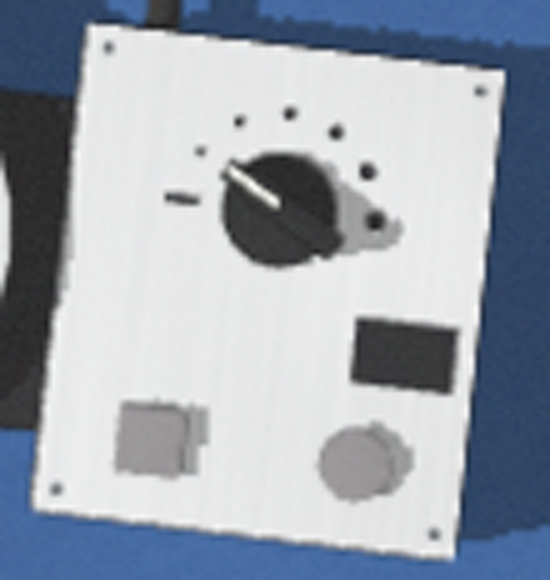

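The handle points at dot one (crop nose at (228,167), dot at (200,151)), so it needs three clicks. Both views agree on the deck to 2 mm: centre (0.536, -0.142), yaw -6.4°. I'll write a helper that works out the shifts.

```bash
cat >> h.py <<'E'
C=np.array([.536,-.142]);Y=np.radians(-6.4)
X=np.array([np.cos(Y),np.sin(Y)]);V=np.array([-np.sin(Y),np.cos(Y)])
D=lambda x,y:C+X*x+V*y
AX=D(.035,0);START=D(-.072,-.045)
def push(th,r,off):  # finger centre beside the bar at angle th (deg), and tool y heading
    t=np.radians(th);n=X*np.sin(t)+V*np.cos(t);p=X*np.cos(t)-V*np.sin(t)
    return AX+r*n-off*p,83.6-th
from scipy.spatial.transform import Rotation as R
def shift(xy,z,psi,pose=None):
    s=ctrl.state();w,a,b,c=s['ee_rot'];M=R.from_quat([a,b,c,w]).as_matrix()
    d=M.T@(np.array([*xy,z])-s['ee_pos'])*100
    h=np.degrees(np.arctan2(M[1,1],M[0,1]))
    return np.round([*d,h-psi],2).tolist()
E
python3 - <<'E'
from h import *
print(AX,START)
p,s=push(30,.032,.027);print(p,s,shift(p,.15,s), shift(p,.231,s))
E
```

```text
[ 0.57078188 -0.14590141] [ 0.45943261 -0.17869379]
[ 0.56803915 -0.1041225 ] 53.599999999999994 [-57.57, -50.32, 8.13, 21.4] [-57.57, -50.33, 0.03, 21.4]
```

```bash
for i in 1; do python3 -m handwheel '[[[-3.5,-3,0,5],[-7,-6,0,10],[-10.5,-9,0,15],[-14,-12,0,20],[-17.5,-15,0,21.4]]]' -1 20; done
python3 -c "
from h import *
p,s=push(30,.032,.027);print(shift(p,.231,s))"
```

```text
time_s: 0.6
ee_pos: [0.273, 0.3394, 0.2312]
ee_rot: [-0.0, 0.313, 0.95, -0.0]
force: [0.4, 0.6, -0.4]
grip_width: 0.144
grasp_force: 0.0
[-50.11, -18.08, 0.02, -0.14]
```

```bash
python3 -m handwheel '[[[-4.7,-1.7,0,0],[-9.4,-3.4,0,0],[-14,-5,0,0],[-18.7,-6.7,0,0],[-23.4,-8.4,0,0]]]'
python3 -m handwheel '[[[-4.7,-1.7,0,0],[-9.4,-3.4,0,0],[-14,-5,0,0],[-18.7,-6.7,0,0],[-23.4,-8.4,0,0]]]'
python3 -c "
from h import *
p,s=push(30,.032,.027);print(shift(p,.13,s))"
```

```text
time_s: 1.1
ee_pos: [0.4117, 0.1326, 0.2313]
ee_rot: [-0.0, 0.312, 0.95, 0.0]
force: [0.0, 1.3, -0.6]
grip_width: -0.001
grasp_force: 0.0
time_s: 1.6
ee_pos: [0.5502, -0.0738, 0.231]
ee_rot: [-0.0, 0.313, 0.95, 0.0]
force: [1.3, 0.4, 0.4]
grip_width: -0.001
grasp_force: 0.0
[-3.24, -1.38, 10.1, -0.02]
```

```bash
python3 -m handwheel '[[[-1.6,-0.6,4,0],[-3.3,-1.3,8,0],[-3.3,-1.3,10,0],[-3.3,-1.3,10,0],[-3.3,-1.3,10,0]]]'
python3 - <<'E'
from h import *
p,s=push(30,.032,.027);print(shift(p,.063,s))
a,b=[],0
for n in("scene","top"):
    P,d=read_camera(n)
    u,v=pix(n,[*AX,.07]).astype(int);c=P[v-55:v+55,u-70:u+70,::-1]
    a.append(cv2.resize(c,None,fx=5,fy=5,interpolation=cv2.INTER_CUBIC))
    print(n,u,v)
cv2.imwrite("pics/c2.png",cv2.resize(np.vstack(a),None,fx=.54,fy=.54))
E
```

```text
time_s: 2.1
ee_pos: [0.5686, -0.1018, 0.1319]
ee_rot: [0.0, 0.312, 0.95, 0.0]
force: [0.4, -0.0, -0.4]
grip_width: -0.002
grasp_force: 0.0
[-0.09, -0.22, 6.89, 0.01]
scene 271 208
top 365 263
```

View pics/c2.png

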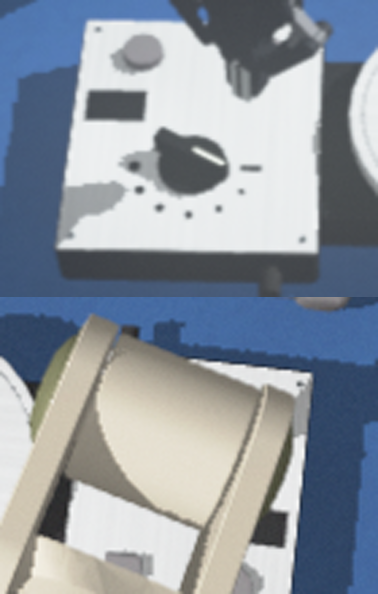

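The scene view shows the fingertip above the deck at (245,95) in the crop, with the handle clear at (193,165) and its nose still at dot one. I'll descend beside the bar.

```bash
python3 -m handwheel '[[[-0.1,-0.2,3,0],[-0.1,-0.2,5,0],[-0.1,-0.2,6.5,0],[-0.1,-0.2,6.9,0],[-0.1,-0.2,6.9,0]]]'
python3 - <<'E'
from h import *
for th in (30,40,50,60,70,80,90,100,106):
    p,s=push(th,.032,.017);print(th,shift(p,.063,s))
E
```

```text
time_s: 2.7
ee_pos: [0.5684, -0.104, 0.0632]
ee_rot: [0.001, 0.312, 0.95, -0.0]
force: [0.4, -0.3, 0.7]
grip_width: -0.002
grasp_force: 0.0
30 [-0.98, -0.03, 0.02, 0.02]
40 [-1.56, 0.22, 0.02, 10.02]
50 [-2.17, 0.36, 0.02, 20.02]
60 [-2.8, 0.39, 0.02, 30.02]
70 [-3.43, 0.32, 0.02, 40.02]
80 [-4.03, 0.13, 0.02, 50.02]
90 [-4.6, -0.16, 0.02, 60.02]
100 [-5.1, -0.54, 0.02, 70.02]
106 [-5.37, -0.81, 0.02, 76.02]
```

```bash
python3 -m handwheel '[[[-0.5,0,0,0],[-0.98,0,0,0],[-1.25,0.1,0,5],[-1.4,0.15,0,7],[-1.56,0.22,0,10]]]'
python3 - <<'E'
from h import *
print(ctrl.state()['ee_pos'])
for th in (40,45,50,55,60,65,70,75,80):
    p,s=push(th,.032,.017);print(th,shift(p,.063,s))
P,d=read_camera("scene")
c=P[158:258,213:333,::-1];cv2.imwrite("pics/c3.png",cv2.resize(c,None,fx=5,fy=5,interpolation=cv2.INTER_CUBIC))
E
```

```text
time_s: 3.2
ee_pos: [0.5822, -0.1117, 0.0631]
ee_rot: [0.0, 0.395, 0.919, 0.0]
force: [-1.4, 1.3, 1.3]
grip_width: -0.0
grasp_force: 0.9
[ 0.58223165 -0.11171543  0.06307326]
40 [0.01, 0.01, 0.01, -0.1]
45 [-0.27, 0.15, 0.01, 4.9]
50 [-0.57, 0.26, 0.01, 9.9]
55 [-0.87, 0.35, 0.01, 14.9]
60 [-1.18, 0.4, 0.01, 19.9]
65 [-1.5, 0.43, 0.01, 24.9]
70 [-1.81, 0.44, 0.01, 29.9]
75 [-2.13, 0.41, 0.01, 34.9]
80 [-2.44, 0.36, 0.01, 39.9]
```

View pics/c3.png

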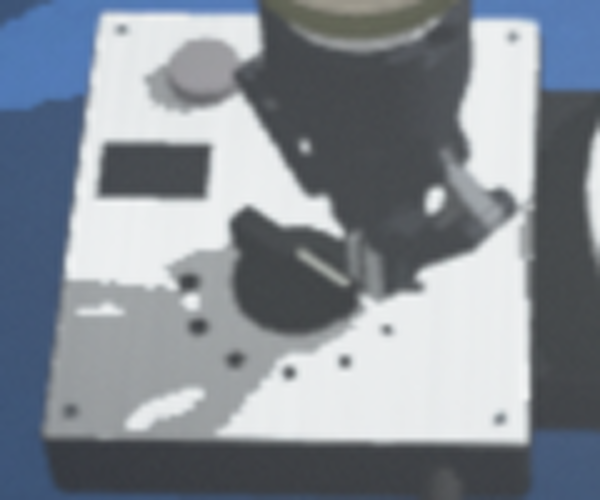

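The fingertip at (365,270) touches the bar beside its nose, which is near (345,280) with a light contact force. I'll push through the first click.

```bash
python3 -m handwheel '[[[-0.15,0.07,0,2.5],[-0.27,0.15,0,5],[-0.4,0.2,0,7.5],[-0.5,0.24,0,9],[-0.57,0.26,0,10]]]'
python3 - <<'E'
from h import *
for th in (50,60,65,70,75,80):
    p,s=push(th,.032,.017);print(th,shift(p,.063,s))
P,d=read_camera("scene")
c=P[158:258,213:333,::-1];cv2.imwrite("pics/c4.png",cv2.resize(c,None,fx=5,fy=5,interpolation=cv2.INTER_CUBIC))
E
```

```text
time_s: 3.75
ee_pos: [0.5881, -0.1142, 0.0627]
ee_rot: [0.0, 0.473, 0.881, 0.0]
force: [0.0, -0.5, -0.3]
grip_width: 0.0
grasp_force: 0.0
50 [0.02, 0.01, -0.03, -0.02]
60 [-0.57, 0.25, -0.03, 9.98]
65 [-0.87, 0.34, -0.03, 14.98]
70 [-1.18, 0.4, -0.03, 19.98]
75 [-1.5, 0.43, -0.03, 24.98]
80 [-1.81, 0.43, -0.03, 29.98]
```

View pics/c4.png

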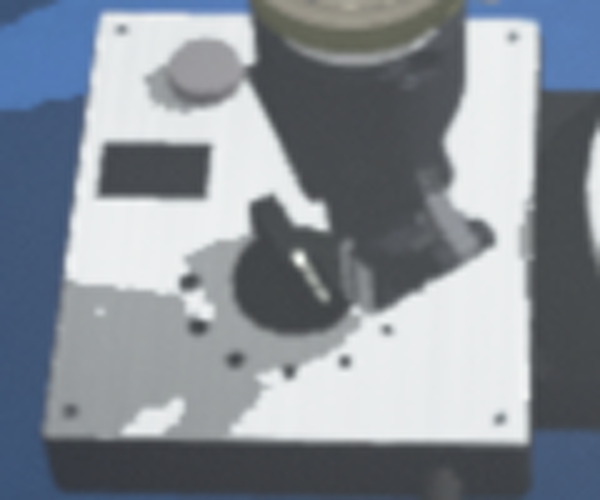

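It snapped to two: the line now points at dot two at (345,360) and the force is zero. Next click.

```bash
python3 -m handwheel '[[[-0.4,0.18,0,7],[-0.75,0.3,0,13],[-1.05,0.37,0,18],[-1.35,0.41,0,23],[-1.6,0.43,0,26.5]]]'
python3 -m handwheel '[[[-0.05,0,0,1],[-0.1,0,0,1.5],[-0.15,0,0,2],[-0.2,0,0,3.5],[-0.2,0,0,3.5]]]'
python3 - <<'E'
from h import *
for th in (80,90,95,100,105,108,110):
    p,s=push(th,.032,.017);print(th,shift(p,.063,s))
P,d=read_camera("scene")
c=P[158:258,213:333,::-1];cv2.imwrite("pics/c5.png",cv2.resize(c,None,fx=5,fy=5,interpolation=cv2.INTER_CUBIC))
E
```

```text
time_s: 4.3
ee_pos: [0.6002, -0.1248, 0.0624]
ee_rot: [-0.0, 0.663, 0.749, 0.0]
force: [-0.5, 0.9, -0.6]
grip_width: -0.002
grasp_force: 0.4
time_s: 4.8
ee_pos: [0.6003, -0.127, 0.0624]
ee_rot: [0.0, 0.685, 0.729, -0.0]
force: [0.6, 0.5, -0.0]
grip_width: -0.001
grasp_force: 0.0
80 [-0.0, 0.13, -0.06, -0.04]
90 [-0.59, 0.38, -0.06, 9.96]
95 [-0.89, 0.46, -0.06, 14.96]
100 [-1.2, 0.52, -0.06, 19.96]
105 [-1.52, 0.55, -0.06, 24.96]
108 [-1.71, 0.56, -0.06, 27.96]
110 [-1.83, 0.55, -0.06, 29.96]
```

View pics/c5.png

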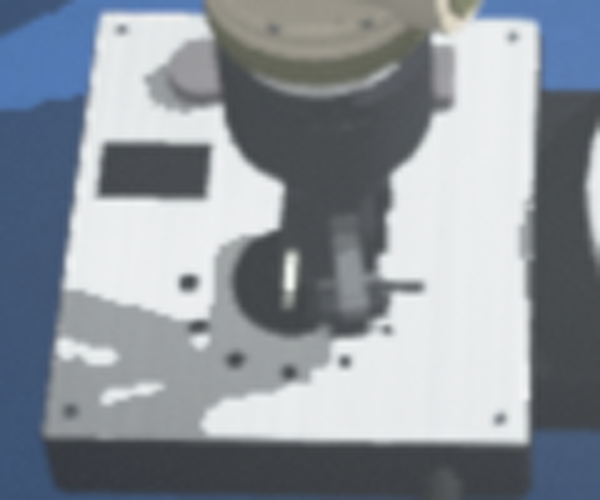

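It's at three: the line at (290,280) points at dot three at (289,372). Last click.

```bash
python3 -m handwheel '[[[-0.35,0.25,0,6],[-0.7,0.4,0,12],[-1.0,0.48,0,17],[-1.25,0.52,0,21],[-1.45,0.54,0,24]]]'
python3 -m handwheel '[[[-0.05,0,0,1],[-0.1,0,0,1.5],[-0.15,0,0,2],[-0.25,0,0,4],[-0.25,0,0,4]]]'
python3 - <<'E'
from h import *
for th in (108,110):
    p,s=push(th,.032,.017);print(th,shift(p,.063,s))
print(shift(START,.12,-10))
P,d=read_camera("scene")
c=P[158:258,213:333,::-1];cv2.imwrite("pics/c6.png",cv2.resize(c,None,fx=5,fy=5,interpolation=cv2.INTER_CUBIC))
E
```

```text
time_s: 5.35
ee_pos: [0.6068, -0.1408, 0.0624]
ee_rot: [-0.0, 0.822, 0.57, 0.0]
force: [-0.2, 2.0, -0.5]
grip_width: 0.002
grasp_force: 0.7
time_s: 5.85
ee_pos: [0.6056, -0.1435, 0.0623]
ee_rot: [-0.0, 0.841, 0.542, -0.0]
force: [-0.2, -0.0, 0.6]
grip_width: 0.0
grasp_force: 0.0
108 [0.04, 0.13, -0.07, 0.0]
110 [-0.07, 0.19, -0.07, 2.0]
[-9.25, -11.86, -5.76, -14.4]
```

View pics/c6.png

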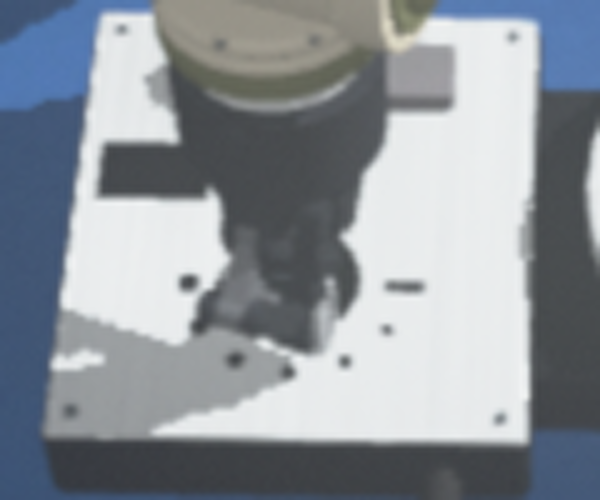

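The finger hides the handle here, but the force dropped to zero, which fits a snap. I'll back off, lift and look.

```bash
python3 -m handwheel '[[[0.8,0,0,0],[0.8,0,-2,0],[0.8,0,-6,0],[-2,-4,-6,-5],[-5,-7.5,-6,-10]]]'
python3 -m handwheel '[[[-2,-2.5,0,-4.4],[-4.2,-4.4,0,-4.4],[-4.2,-4.4,0,-4.4],[-4.2,-4.4,0,-4.4],[-4.2,-4.4,0,-4.4]]]'
python3 - <<'E'
from h import *
print(shift(START,.065,-10))
P,d=read_camera("scene")
c=P[158:258,213:333,::-1];cv2.imwrite("pics/c7.png",cv2.resize(c,None,fx=5,fy=5,interpolation=cv2.INTER_CUBIC))
E
```

```text
time_s: 6.4
ee_pos: [0.5165, -0.1573, 0.1232]
ee_rot: [0.001, 0.788, 0.615, 0.0]
force: [-0.3, -0.6, -0.1]
grip_width: 0.001
grasp_force: 0.0
time_s: 6.9
ee_pos: [0.4645, -0.1872, 0.1224]
ee_rot: [0.0, 0.766, 0.643, 0.0]
force: [0.1, 0.6, 1.4]
grip_width: 0.0
grasp_force: 0.0
[0.75, -0.65, 5.74, 0.05]
```

View pics/c7.png

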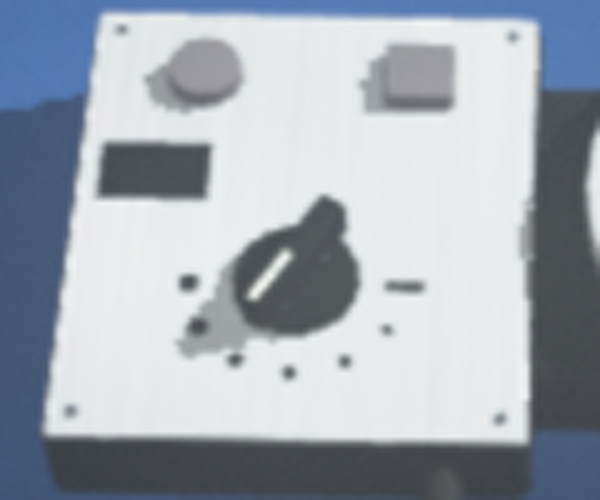

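The handle rests at four: the line from (290,250) to (250,297) points at dot four at (235,358). But the gripper should be above the start button at (205,72), and it isn't in this picture. I'll check that with depth before pressing.

```bash
python3 - <<'E'
from h import *
s=ctrl.state();print(s['time_s'],s['ee_pos'],s['q'],START)
P0=s['ee_pos']
def up(n,d,u,v):
    m=camera_model(n);K=np.array(m["intrinsics"]);T=np.array(m["T"]);z=d[v,u]
    return np.round(T[:3,:3]@(np.linalg.inv(K)@[u,v,1.]*z)+T[:3,3],3)
for n in("scene","top"):
    P,d=read_camera(n)
    for nm,Q in (("tcp+1cm",P0+[0,0,.01]),("wrist",P0+[0,0,.1]),("start_top",np.array([*START,.059]))):
        u,v=np.round(pix(n,Q)).astype(int);print(n,nm,u,v,P[v,u],d[v,u],up(n,d,u,v))
    g=cv2.cvtColor(P,cv2.COLOR_RGB2HSV)
    if n=="scene":
        pass
    cv2.imwrite(f"/tmp/{n}9.png",P[:,:,::-1])
E
```

```text
6.95 [ 0.46452154 -0.18716244  0.12228103] [-6.19886683e-01  4.09151846e-01  1.60338976e+00  8.89333597e-05
  1.12882244e+00 -4.46550801e-01] [ 0.45943261 -0.17869379]
scene tcp+1cm 246 148 [63 69 76] 1.163475 [ 0.479 -0.186  0.148]
scene wrist 241 115 [56 61 68] 1.0636276 [ 0.5   -0.185  0.255]
scene start_top 254 170 [154 155 160] 1.2505409 [ 0.458 -0.178  0.057]
top tcp+1cm 389 315 [185 178 160] 0.6334621 [ 0.488 -0.147  0.434]
top wrist 396 319 [145 140 128] 0.6444069 [ 0.482 -0.159  0.422]
top start_top 381 315 [183 173 157] 0.63154316 [ 0.489 -0.136  0.436]
```

The gripper is just above the crop (row 148), so all is consistent, and the ray to the start cap gives (0.458, -0.178, 0.057) as expected. Press in steps.

```bash
python3 -m handwheel '[[[0.4,-0.3,2,0],[0.75,-0.65,4,0],[0.75,-0.65,5.8,0],[0.75,-0.65,5.8,0],[0.75,-0.65,5.8,0]]]'
python3 -m handwheel '[[[0,0,0.2,0],[0,0,0.4,0],[0,0,0.6,0],[0,0,0.8,0],[0,0,0.9,0]]]'
python3 -m handwheel '[[[0,0,0.1,0],[0,0,0.15,0],[0,0,0.2,0],[0,0,0.2,0],[0,0,0.2,0]]]'
```

```text
time_s: 7.55
ee_pos: [0.4591, -0.1791, 0.0646]
ee_rot: [-0.0, 0.766, 0.643, 0.0]
force: [-0.4, 0.8, 0.6]
grip_width: -0.005
grasp_force: 0.0
time_s: 8.05
ee_pos: [0.4589, -0.1793, 0.0555]
ee_rot: [0.0, 0.766, 0.643, 0.0]
force: [0.4, 0.7, 4.7]
grip_width: 0.004
grasp_force: 2.0
time_s: 8.55
ee_pos: [0.459, -0.1793, 0.054]
ee_rot: [0.001, 0.766, 0.643, 0.0]
force: [-0.8, 0.8, 10.1]
grip_width: -0.001
grasp_force: 5.0
```

```bash
python3 -m handwheel '[[[0,0,0.05,0],[0,0,0.1,0],[0,0,0.1,0],[0,0,0.1,0],[0,0,0.1,0]]]'
python3 -m handwheel '[[[0,0,-0.5,0],[0,0,-1,0],[0,0,-2,0],[0,0,-5,0],[0,0,-8,0]]]'
python3 -m handwheel '[[[0,0,-2,0],[0,0,-4,0],[0,0,-4,0],[0,0,-4,0],[0,0,-4,0]]]'
python3 - <<'E'
from h import *
print(ctrl.state()['force'],ctrl.state()['ee_pos'])
P,d=read_camera("scene")
c=P[150:250,213:333,::-1];cv2.imwrite("pics/c8.png",cv2.resize(c,None,fx=5,fy=5,interpolation=cv2.INTER_CUBIC))
E
```

```text
time_s: 9.05
ee_pos: [0.459, -0.1793, 0.0538]
ee_rot: [0.001, 0.766, 0.643, 0.0]
force: [-3.3, 2.8, 20.0]
grip_width: 0.001
grasp_force: 10.1
time_s: 9.55
ee_pos: [0.4582, -0.1788, 0.1331]
ee_rot: [-0.001, 0.766, 0.643, -0.0]
force: [-0.8, 0.1, 1.0]
grip_width: 0.002
grasp_force: 0.0
time_s: 10.05
ee_pos: [0.4582, -0.1788, 0.1713]
ee_rot: [-0.001, 0.766, 0.643, -0.0]
force: [0.0, 0.4, -0.8]
grip_width: -0.005
grasp_force: 0.0
[ 0.01910429  0.37604637 -0.84021216] [ 0.45818424 -0.17883462  0.17133632]
```

View pics/c8.png

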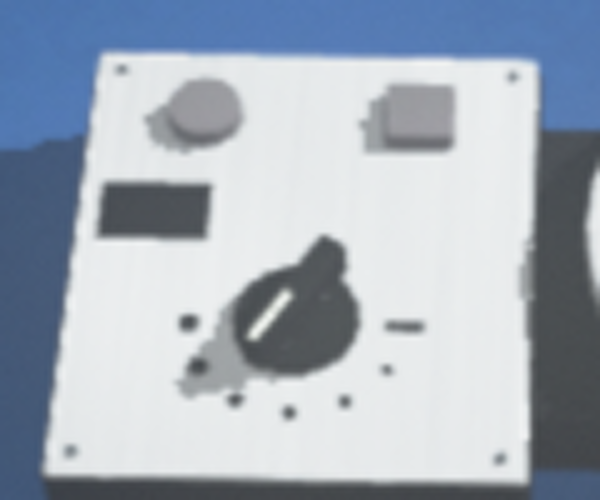

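The start button is back up at (205,110), and the handle line from (290,292) to (250,338) still points at dot four at (235,400). I'm handing in.

```bash
python3 -c "
from cell import ctrl
print(ctrl.job_done())"
```

```text
the job is handed in; nothing more can be done
None
```

I pushed the selector from one to four, click by click, then pressed the start button right down and let it come back up; the job was handed in at about 10 s with the arm clear, but the hand-in returned no verdict.

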